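# Push the leaning model rocket upright on its display base

## Robot

A 6-joint arm with a two-finger parallel gripper is mounted at the origin on the work surface. World frame = base frame: x ahead of the robot, y to its left, z up, the work surface at z = 0. Lengths are in m, angles in rad, forces in N, time in s.
With the tool pointing down it reaches from about 0.3 to 0.875 m from the base axis. Payload 6.4 kg.
Tool frame: the origin (TCP) lies midway between the tips of the shut fingers; the grasp point (between the pads) lies 19 mm behind it; z points along the fingers, y is the line along which they close (so a half turn about z gives the same grasp; the last joint's range is limited). The gripper opens to 88 mm and grips with 3 to 60 N. Pads are 18 mm wide; open, the fingers measure 123 mm over their backs; the gripper's body (75 mm by 187 mm) begins 45 mm behind the grasp point.
Start: joints at [-1.492, 0.181, 1.607, -0, 1.354, -0.206], TCP at [0.162, -0.552, 0.239] pointing down, gripper open.
Joint ranges: [-2.99, 2.99], [-0.89, 2.07], [0.3, 2.58], [-1.14, 4.28], [0, 2.63], [-3.12, 3.12]. Speed limits (rad/s): [2.57, 2.57, 3.01, 3.14, 3.14, 3.14].

## Interface

Orientations are given as a rotation vector (axis times angle).
In Python, from cell import robot gives the robot as it stands.
- The arm moves only by the tool arm_command, never from a script. Its argument "commands" is a list of rows, each a list of 5 numbers: the closure, from 0 (fully open) to 1 (shut), then the shift along the tool's x, y, z in units of 20 cm (1.0 is 20 cm), then the turn about the tool's z in units of pi/4 rad (1.0 is pi/4 rad). A call has exactly 10 rows; each row is the pose to reach, as a shift and turn from the pose commanded when the call began, along the tool's axes at that moment; what a row does not reach only later rows make up. A row lasts 1/12 s, in which the tool goes at most 41.7 mm and 7.16 degrees, less where a joint would pass 70% of its speed; a pose out of reach is approached as far as the arm can. A call with a number of a shift or a turn outside -1 to 1 is refused whole. A call with a gripper value outside its range is refused whole. The fingers move at their own pace and stop on an object; the grip force is fixed at half the most. Time passes only in rows, so rows that repeat a pose let the fingers close, or fill a call up. It gives the time, the measured TCP pose, the force, the opening and the grip force at its end, in the units of the state.
- robot.get_obs(): the state, without advancing time (a new reading comes with each control period).
- robot.capture(name): name is "scene" or "top" or "wrist"; returns a dict with "pixels" (420x560x3 uint8, red, green, blue), "range_z" (420x560 float32, m along the optical axis (not along the pixel's ray), 0 where there is no reading), "intrinsics" (3x3 intrinsics, pixels), "dist" ([k1, k2, p1, p2, k3] as OpenCV has them; the pictures are not rectified), "view" (4x4, takes a point from world to camera coordinates). Camera axes: x right, y up, looking along -z (the intrinsics and any distortion apply to the point x, -y, -z); pixel columns grow to the right and rows downward; lengths in m; the calibration is good to about 2 mm. A picture is of the moment at which its call begins.
- robot.hand_in(): hands the job in; it is judged then, once.
The state is a dict: "t": time; "joint_positions": joint angles; "joint_vel": joint speeds; "tau": joint torques, N m; "eef_pos": TCP position; "ee_rot": TCP orientation; "ft_force": force on the tool from outside, world axes, zero at the start; "ft_torque": the same for the moment, N m; "opening": finger opening in m; "finger_force": force on a finger pad.
Only numpy, scipy, OpenCV 4.12 (cv2) and the standard library are available. Lean on these libraries where they do the work, as an engineer would, in place of code of your own. Each camera call takes 0.05 s, during which the arm holds its last target. There are 200 camera calls.

## Task

The silver model rocket has been left leaning out of its round black display base against the kit box. Push it gently with the fingers, without gripping or lifting it, until it stands upright on its four fins in the base, and leave it standing free. Do not let it topple, and do not shift the base, the kit box or the other things on the desk.

Things in the scene. Friction and masses are not known exactly. Their poses are not given: they have to be found in the camera images.
- rocket: Silver plastic model rocket, loose, 0.11 to 0.2 kg, 250 mm long, body 40 mm across. Origin: centre of the tail, level with its four fin feet; z along it to the nose. Feet at x, y = +-26 mm. It starts on its two +x feet, leaning 26 to 31 degrees towards its own +x, its side against the kit box's upper edge. Under 1 N at the nose moves it; over 5 N is too hard.
- rocket_nose (a point): The rocket's nose tip, on its axis 250 mm from the tail; about 240 mm above the desk at the start, 258 mm when upright, with free air round it. The nose narrows from 40 mm across 70 mm below the tip to 7 mm at the tip. Tilted less than its balance angle (about 18 degrees) the rocket rocks onto its four fins by itself; 18 degrees too far the other way topples it.
- display_base: Round black plastic display base, a shallow dish 100 mm across, 12 mm high, loose, 0.35 kg. Origin: centre of its underside; z up; x points the way the rocket leans. Its inner floor, on which the fin feet stand, is 8 mm above the desk and 88 mm across; the rim round it is 6 mm wide and rises 4 mm above the floor.
- kit_box: Closed cardboard kit box lying flat, 160 mm (x) by 240 mm (y) by 80 mm high, 0.7 kg, loose. Origin: centre of its underside. The rocket leans on the upper edge of its -x side, next to the display base; the rocket's nose hangs over the box.
- paint_jar_1: Paint jar, 36 mm across, 52 mm high, standing loose on the desk; origin: centre of its underside.
- paint_jar_2: The same sort of jar, 36 mm across, 52 mm high; origin: centre of its underside.
- stage_tube: Spare rocket stage: plain silver tube standing on end, no fins, 40 mm across, 108 mm high; loose; origin: centre of its underside.
- glue_bottle: Glue bottle with a thin nozzle, 38 mm across, 92 mm high, standing loose; origin: centre of its underside.
- probe: Chrome probe tool lying on the kit box lid, 145 mm long, 9 mm thick; origin: underside near its middle; x along it to the tip.
- sanding_block: Cork sanding block lying on the desk, 30 by 70 by 25 mm; origin: centre of its underside.
- putty_tin: Flat round aluminium tin on the kit box lid, 58 mm across, 28 mm high; origin: centre of its underside.
Not all that is in view belongs to the job. What is shaped like the rocket but turquoise is not meant.

How it is judged:
On the way:
1. the fingers push on the leaning rocket (contact force between the fingers and rocket above 0.02 N and angle between rocket's own z axis and vertical above 0.2 rad).
At the end, for the whole second after the job is handed in: The rocket stands upright (within 3 degrees) and at rest on its four fins inside the display base (within 12 mm of its centre), clear of the kit box; the base, the kit box and all other loose things are within 15 mm of where they began (angle between each of rocket, display_base's own z axis and vertical below 0.05 rad and horizontal distance between rocket and display_base below 0.012 m and z of rocket in the frame of display_base between 0.005 and 0.011 m and linear speed of rocket below 0.02 m/s and angular speed of rocket below 0.15 rad/s and contact force between rocket and kit_box below 0.02 N and distance of each of display_base, kit_box, paint_jar_1, paint_jar_2, stage_tube, glue_bottle, probe, sanding_block, putty_tin from where it was at the start of the episode below 0.015 m); the robot touches nothing.
It fails at once if the rocket is lifted off the base (z of rocket in the frame of display_base above 0.035 m).
It fails at once if the rocket topples or falls off the base (angle between rocket's own z axis and vertical above 0.75 rad or horizontal distance between rocket and display_base above 0.03 m).
It fails at once if the rocket is squeezed or pushed hard (contact force between the fingers and rocket above 5 N).
It fails at once if the display base or the kit box is shifted or lifted (distance of any of display_base, kit_box from where it was at the start of the episode above 0.015 m).
It fails at once if another thing on the desk is disturbed (distance of any of paint_jar_1, paint_jar_2, stage_tube, glue_bottle, probe, sanding_block, putty_tin from where it was at the start of the episode above 0.015 m).
It also fails if it takes over 35 s, if anything falls off the work surface, if the arm or the gripper's body presses on something with over 40 N, if the wrist force passes 120 N, or if a joint passes its speed limit or range.

## Working session

There is one attempt and no reset: what is moved stays moved. The work goes in short steps, Python scripts to look and compute and a tool call to move; the robot and the scene stay as the last step left them, time stands still between calls to the robot, and variables do not carry over. Pictures are saved under pics/ and viewed, at most 10 in all, crops included, and the job is handed in when it is done.

Besides the shell and the picture viewer there is one more tool, called after "Request:" in YAML: its name, and indented under it one key for each argument. arm_command: Moves the arm, as the interface text tells. Shifts and turns lie within -1 to 1; 1 stands for 20 cm of shift or pi/4 rad of turn. Its arguments: {"type":"object","properties":{"commands":{"type":"array"}},"required":["commands"]}

```bash
mkdir -p pics
cat > h.py <<'E'
import numpy as np, cv2
from cell import robot
def cap(n, save=None):
    c=robot.capture(n)
    if save: cv2.imwrite('pics/'+save, c['pixels'][:,:,::-1])
    return c
def world(c):
    """per-pixel world points from range_z"""
    h,w=c['range_z'].shape
    u,v=np.meshgrid(np.arange(w),np.arange(h))
    p=cv2.undistortPoints(np.stack([u,v],-1).reshape(-1,1,2).astype(np.float64),c['intrinsics'],np.array(c['dist'])).reshape(h,w,2)
    z=c['range_z']
    P=np.stack([p[...,0]*z,-p[...,1]*z,-z,np.ones_like(z)],-1)
    return (P@np.linalg.inv(c['view']).T)[...,:3]
def ray(c,u,v):
    p=cv2.undistortPoints(np.array([[[u,v]]],float),c['intrinsics'],np.array(c['dist'])).ravel()
    T=np.linalg.inv(c['view']); return T[:3,3], T[:3,:3]@np.array([p[0],-p[1],-1.])
E
python3 - <<'E'
from h import *
for n in ['scene','top']:
    c=cap(n,n+'0.png'); print(n,np.linalg.inv(c['view'])[:3,3],np.mean(c['range_z']>0))
    np.savez('pics/'+n+'0.npz',**c)
print(robot.get_obs())
E
```

```text
scene [ 1.08143638 -0.22873384  0.84848623] 0.9957695578231293
top [0.50012388 0.05449416 1.03387086] 0.9957780612244898
{'t': 0.1, 'joint_positions': array([-1.49226541e+00,  1.81456447e-01,  1.60790139e+00, -2.22998803e-06,
        1.35381799e+00, -2.06279835e-01]), 'joint_vel': array([ 0.00047996, -0.00329273, -0.00233631,  0.00020169, -0.00075145,
       -0.00116292]), 'tau': array([ 7.43551864e-04, -4.34820342e+01, -3.42695010e+01,  7.04045780e-02,
        3.39980365e-02, -3.06897402e-05]), 'eef_pos': array([ 0.16154939, -0.55133271,  0.23790923]), 'ee_rot': array([-3.10822761e+00, -4.45645625e-01, -1.55247032e-04]), 'ft_force': array([-0.35860405, -0.17857396,  0.07730245]), 'ft_torque': array([ 0.02697305, -0.03301085, -0.00029675]), 'finger_force': 0.0, 'opening': 0.08795942026239194}
```

View pics/scene0.png

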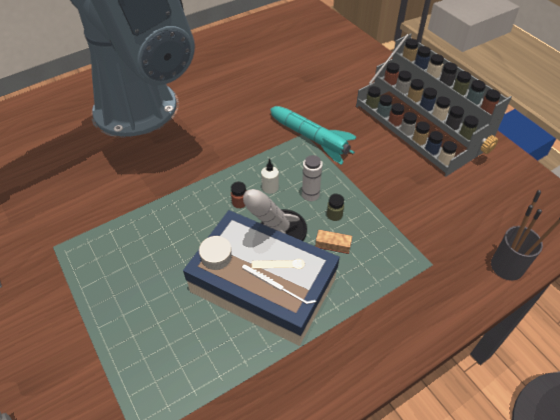

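View pics/top0.png

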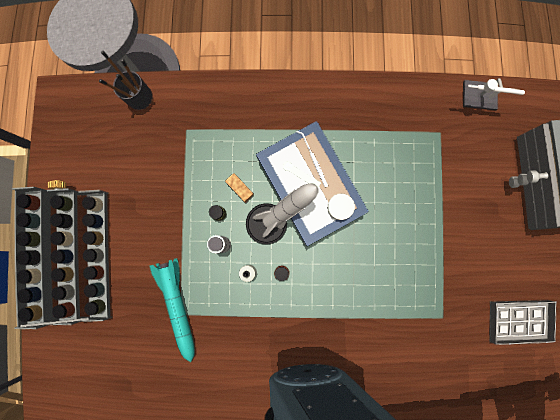

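The candidates are the leaning silver rocket (scene 265,210; top 290,207), the silver stage tube (scene 312,178; top 217,243) and the turquoise rocket (scene 312,132; top 175,310). I choose the leaning silver one, whose nose is at top (312,188). Next I'll measure it and check with a close crop.

```bash
cat > meas.py <<'E'
from h import *
def fit(c,roi,zmin=0.1):
    W=world(c); x0,y0,x1,y1=roi
    m=np.zeros(W.shape[:2],bool); m[y0:y1,x0:x1]=1
    m&=(W[...,2]>zmin)&(W[...,2]<0.27)
    return W[m],m
if __name__=='__main__':
    cs={n:dict(np.load(f'pics/{n}0.npz')) for n in ['scene','top']}
    P=[]
    for n,roi in [('scene',(235,180,300,235)),('top',(250,170,335,250))]:
        p,m=fit(cs[n],roi); P.append(p)
        i=p[:,2].argmax(); print(n,len(p),'top',p[i],'mean',p.mean(0))
    P=np.vstack(P)
    # axis by cylinder fit on the body part, radius 20 mm
    from scipy.optimize import least_squares
    def dist(q,P): 
        d=np.array([q[2],q[3],1]);d/=np.linalg.norm(d); a=np.array([q[0],q[1],.15])
        return np.linalg.norm(np.cross(P-a,d),axis=1)
    B=P[P[:,2]<0.185]
    r=least_squares(lambda q:dist(q,B)-.02,[*B[:,:2].mean(0),.2,-.4],loss='soft_l1',f_scale=.003)
    q=r.x;d=np.array([q[2],q[3],1]);d/=np.linalg.norm(d)
    a=np.array([q[0],q[1],.15]);t=(P-a)@d
    print('n',len(B),'rms',np.sqrt(np.mean(r.fun**2)),'dir',d,'tilt deg',np.degrees(np.arccos(d[2])),'yaw',np.degrees(np.arctan2(d[1],d[0])))
    print('tip',a+d*np.percentile(t,99.7),'tail',a+d*(np.percentile(t,99.7)-.25))
    W=world(cs['top']); g=cs['top']['pixels'].max(2); 
    m=(g<60)&(W[...,2]>.002)&(W[...,2]<.03); mm=np.zeros_like(m); mm[195:250,235:300]=m[195:250,235:300]
    (cx,cy),R=cv2.minEnclosingCircle(np.argwhere(mm)[:,::-1].astype(np.float32)); print('base px',cx,cy,R,mm.sum())
    o,v=ray(cs['top'],cx,cy); print('base xy',(o+v*(.012-o[2])/v[2]))
    w=W[mm]; (bx,by),R=cv2.minEnclosingCircle(w[:,:2].astype(np.float32)); print('base from depth',bx,by,R)
    im=cs['scene']['pixels'][140:320,170:370,::-1]; cv2.imwrite('pics/crop.png',cv2.resize(im,None,fx=3,fy=3))
E
python3 meas.py
```

```text
scene 885 top [0.61230987 0.00905719 0.2411329 ] mean [0.6094221  0.03579912 0.18680834]
top 1065 top [0.61068214 0.0097503  0.24007948] mean [0.58775774 0.03655423 0.17259242]
n 955 rms 0.025918764657211706 dir [ 0.22519592 -0.42180292  0.87827621] tilt deg 28.56488270835635 yaw -61.90273389605357
tip [0.61116367 0.00536621 0.23791159] tail [0.55486469 0.11081694 0.01834253]
base px 264.4457702636719 217.94203186035156 25.790992736816406 319
base xy [0.56614401 0.1154813  0.012     ]
base from depth 0.5667097568511963 0.11510132253170013 0.062483228743076324
```

View pics/crop.png

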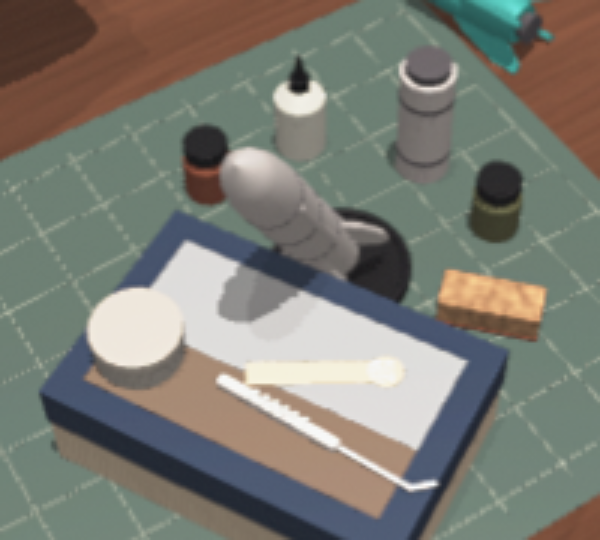

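The crop confirms it: the finned silver rocket leans over the box with its nose at crop (245,165), which is scene (252,195). Next I'll refine the lean direction and the base centre.

Run:
```python
from h import *
from meas import fit
from scipy.optimize import least_squares
cs={n:dict(np.load(f'pics/{n}0.npz')) for n in ['scene','top']}
W=world(cs['top']); m=np.abs(W[...,2]-.08)<.006
mm=np.zeros_like(m); mm[115:260,245:375]=m[115:260,245:375]
mm=cv2.morphologyEx(mm.astype(np.uint8),cv2.MORPH_OPEN,np.ones((5,5)))>0
c,s,a=cv2.minAreaRect(W[mm][:,:2].astype(np.float32)); print('box',c,s,a)
for n,roi in [('scene',(235,180,300,235)),('top',(250,170,335,250))]:
    p,_=fit(cs[n],roi,.12); p=p[np.hypot(p[:,0]-.60,p[:,1]-.03)<.08]
    def D(q,P):
        d=np.array([q[2],q[3],1]);d/=np.linalg.norm(d);return np.linalg.norm(np.cross(P-np.array([q[0],q[1],.15]),d),axis=1)
    B=p[(p[:,2]<.18)]
    r=least_squares(lambda q:D(q,B)-.02,[.589,.047,.225,-.45],loss='cauchy',f_scale=.002); q=r.x
    d=np.array([q[2],q[3],1]);d/=np.linalg.norm(d)
    print(n,len(B),np.median(abs(r.fun)),'at.15',q[:2],'tilt',np.degrees(np.arccos(d[2])),'yaw',np.degrees(np.arctan2(d[1],d[0])),'at z=.225',q[:2]+.075*q[2:])
# base: dark rim circle at z .012 in each view
for n,roi in [('top',(235,195,300,250)),('scene',(265,195,312,255))]:
    W=world(cs[n]);x0,y0,x1,y1=roi;g=cs[n]['pixels'].max(2)
    m=np.zeros(W.shape[:2],bool);m[y0:y1,x0:x1]=1;m&=(g<70)&(W[...,2]>.004)&(W[...,2]<.018)
    k,l,st,_=cv2.connectedComponentsWithStats(m.astype(np.uint8)); i=1+st[1:,4].argmax()
    ct=max(cv2.findContours((l==i).astype(np.uint8),0,1)[0],key=len)[:,0]
    p=W[ct[:,1],ct[:,0]][:,:2]
    r=least_squares(lambda q:np.hypot(*(p-q).T)-.05,[.56,.105],loss='cauchy',f_scale=.002); print(n,'base',r.x,np.median(abs(r.fun)),st[i])
```

```text
box (0.6444240808486938, 0.0058539509773254395) (0.24135521054267883, 0.16124436259269714) 29.4655704498291
scene 268 0.0003415055151822395 at.15 [0.58814182 0.05110322] tilt 27.95426616085363 yaw -61.17735688726659 at z=.225 [0.6073301  0.01623252]
top 347 0.000447199138462126 at.15 [0.58862129 0.04791929] tilt 28.366646876791155 yaw -61.1522651618619 at z=.225 [0.60815992 0.01244869]
top base [0.55516871 0.11034101] 0.0037418570403615348 [246 204  41  40 277]
scene base [0.55619986 0.10954567] 0.002159623803390069 [283 210  24  31 355]
```

Request:
arm_command:
  commands:
    - [0.2,0.05,-0.035,-0.1,0]
    - [0.2,0.15,-0.11,-0.25,0]
    - [0.2,0.27,-0.2,-0.4,0]
    - [0.2,0.4,-0.29,-0.5,0]
    - [0.2,0.53,-0.385,-0.5,0]
    - [0.2,0.66,-0.48,-0.5,0]
    - [0.2,0.78,-0.57,-0.5,0]
    - [0.2,0.88,-0.64,-0.5,0]
    - [0.2,0.95,-0.69,-0.5,0]
    - [0.2,0.98,-0.71,-0.5,0]

```text
t: 0.93
eef_pos: [0.3109, -0.3585, 0.3386]
ee_rot: [-3.109, -0.449, -0.001]
ft_force: [0.5, 0.5, -0.1]
opening: 0.0705
finger_force: 0.0
```

Request:
arm_command:
  commands:
    - [0.2,0.05,-0.035,0,0]
    - [0.2,0.15,-0.11,0,0]
    - [0.2,0.27,-0.2,0,0]
    - [0.2,0.4,-0.29,0,0]
    - [0.2,0.53,-0.385,0,0]
    - [0.2,0.66,-0.48,0,0]
    - [0.2,0.78,-0.57,0,0]
    - [0.2,0.88,-0.64,0,0]
    - [0.2,0.95,-0.69,0,0]
    - [0.2,0.98,-0.71,0,0]

```text
t: 1.77
eef_pos: [0.4589, -0.1677, 0.3384]
ee_rot: [-3.109, -0.448, 0.0]
ft_force: [0.2, -0.1, 0.3]
opening: 0.0707
finger_force: 0.0
```

Request:
arm_command:
  commands:
    - [0.2,0.05,-0.035,0,-0.05]
    - [0.2,0.15,-0.11,0,-0.1]
    - [0.2,0.27,-0.2,0,-0.15]
    - [0.2,0.4,-0.29,0,-0.2]
    - [0.2,0.53,-0.385,0,-0.25]
    - [0.2,0.66,-0.48,0,-0.29]
    - [0.2,0.78,-0.57,0,-0.29]
    - [0.2,0.88,-0.64,0,-0.29]
    - [0.2,0.95,-0.69,0,-0.29]
    - [0.2,0.975,-0.71,0,-0.29]

```text
t: 2.6
eef_pos: [0.6062, 0.0228, 0.3379]
ee_rot: [-3.038, -0.798, 0.001]
ft_force: [-0.2, -0.3, -0.9]
opening: 0.0707
finger_force: 0.0
```

```bash
cat > st.py <<'E'
from h import *
from scipy.spatial.transform import Rotation as R
o=robot.get_obs(); M=R.from_rotvec(o['ee_rot']).as_matrix(); B=np.array([.5555,.110]);u=np.array([.489,-.872])
d=o['eef_pos'][:2]-B
print('t',o['t'],'tcp',o['eef_pos'].round(4),'y yaw',np.degrees(np.arctan2(M[1,1],M[0,1])).round(2),'s',(d@u).round(4),'lat(tool x)',(d@M[:2,0]).round(4),'z',M[:,2].round(3),'F',o['ft_force'].round(2),o['opening'])
E
python3 st.py
```

```text
t 2.6 tcp [0.6062 0.0228 0.3379] y yaw -60.58 s 0.1009 lat(tool x) 0.0013 z [-0.001  0.    -1.   ] F [-0.18 -0.28 -0.86] 0.070655126061055
```

Request:
arm_command:
  commands:
    - [0.2,-0.01,0.01,0.03,0]
    - [0.2,-0.01,0.01,0.1,0]
    - [0.2,-0.01,0.01,0.2,0]
    - [0.2,-0.01,0.01,0.3,0]
    - [0.2,-0.01,0.01,0.4,0]
    - [0.2,-0.01,0.01,0.48,0]
    - [0.2,-0.01,0.01,0.55,0]
    - [0.2,-0.01,0.01,0.6,0]
    - [0.2,-0.01,0.01,0.62,0]
    - [0.2,-0.01,0.01,0.62,0]

```text
t: 3.43
eef_pos: [0.6036, 0.0182, 0.2136]
ee_rot: [-3.039, -0.794, 0.003]
ft_force: [-0.1, 0.0, 1.0]
opening: 0.0701
finger_force: 0.0
```

```bash
python3 st.py
python3 - <<'E'
from h import *
a=cap('scene')['pixels'][120:300,160:360,::-1]; b=cap('wrist')['pixels'][:,:,::-1]
a=cv2.resize(a,(400,360)); b=cv2.resize(b,(400,300)); b=cv2.copyMakeBorder(b,0,60,0,0,0)
cv2.imwrite('pics/p1.png',np.hstack([a,b]))
E
```

```text
t 3.4333 tcp [0.6036 0.0182 0.2136] y yaw -60.7 s 0.1036 lat(tool x) -0.003 z [-0.002  0.    -1.   ] F [-0.12  0.05  1.03] 0.07007414444656915
```

View pics/p1.png

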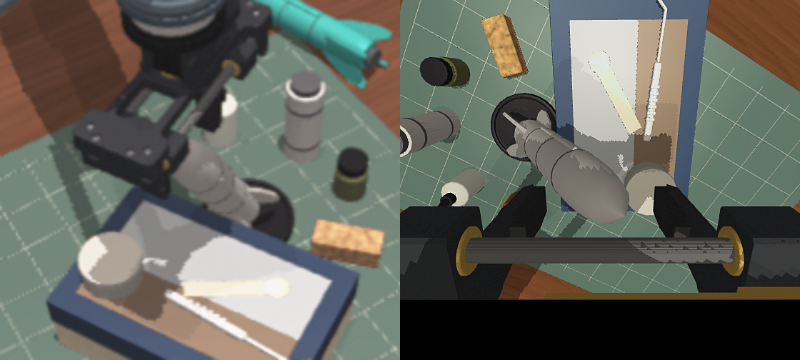

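The nose (right panel, 615,205) sits between the two open fingers (535,215 and 675,200), with nothing touching. I'll push slowly along −y of the tool.

Request:
arm_command:
  commands:
    - [0.2,0.005,-0.01,0,0]
    - [0.2,0.005,-0.02,0,0]
    - [0.2,0.01,-0.03,0,0]
    - [0.2,0.01,-0.04,0,0]
    - [0.2,0.01,-0.05,0,0]
    - [0.2,0.01,-0.06,0,0]
    - [0.2,0.01,-0.07,0,0]
    - [0.2,0.01,-0.08,0,0]
    - [0.2,0.01,-0.09,0,0]
    - [0.2,0.01,-0.1,0,0]

```text
t: 4.37
eef_pos: [0.5963, 0.0378, 0.2147]
ee_rot: [3.039, 0.796, 0.0]
ft_force: [-0.2, 0.3, -0.2]
opening: 0.0706
finger_force: 0.1
```

Request:
arm_command:
  commands:
    - [0.2,0,-0.01,0,0]
    - [0.2,0,-0.02,0,0]
    - [0.2,0,-0.03,0,0]
    - [0.2,0,-0.04,0,0]
    - [0.2,0,-0.05,0,0]
    - [0.2,0,-0.06,0,0]
    - [0.2,0,-0.07,0,0]
    - [0.2,0,-0.08,0,0]
    - [0.2,0,-0.09,0,0]
    - [0.2,0,-0.1,0,0]

```text
t: 5.2
eef_pos: [0.5865, 0.0552, 0.2147]
ee_rot: [3.039, 0.796, 0.0]
ft_force: [1.0, -1.0, -0.5]
opening: 0.0705
finger_force: 0.0
```

```bash
python3 st.py
cat > tilt.py <<'E'
from h import *
import sys
from scipy.optimize import least_squares
# rocket tilt/axis from scene+top depth: cylinder fit on the body between z .09 and .18
u=np.array([.489,-.872]);B0=np.array([.5555,.110])
for n,roi in [('scene',(225,150,310,240)),('top',(240,170,335,250))]:
    c=cap(n);W=world(c);px=c['pixels'].astype(int);x0,y0,x1,y1=roi
    d=W[...,:2]-B0;s=d@u;l=d@np.array([.872,.489])
    m=np.zeros(s.shape,bool);m[y0:y1,x0:x1]=1
    m&=(W[...,2]>.095)&(W[...,2]<.175)&(abs(l)<.03)&(s>-.04)&(s<.12)&(px.max(2)>60)
    P=W[m]
    if len(P)<30: print(n,'few',len(P));continue
    def D(q):
        v=np.array([q[2],q[3],1]);v/=np.linalg.norm(v);return np.linalg.norm(np.cross(P-np.array([q[0],q[1],.13]),v),axis=1)-.02
    best=min((least_squares(D,[*(B0+u*(.005+.12*np.tan(t))),*(u*np.tan(t))],loss='cauchy',f_scale=.002) for t in (0,.15,.3,.45)),key=lambda r:r.cost)
    q=best.x; print(n,len(P),'med',np.median(abs(best.fun)).round(4),'tilt along lean deg',np.degrees(np.arctan(q[2:]@u)).round(1),'side',np.degrees(np.arctan(q[2:]@[.872,.489])).round(1),'axis at floor s,l',((q[:2]-.122*q[2:]-B0)@np.array([u,[.872,.489]]).T).round(4))
E
python3 tilt.py
```

```text
t 5.2 tcp [0.5865 0.0552 0.2147] y yaw -60.63 s 0.0629 lat(tool x) 0.0002 z [ 0. -0. -1.] F [ 1.01 -1.   -0.55] 0.07047662024940418
scene 366 med 0.0004 tilt along lean deg 21.9 side 0.1 axis at floor s,l [-0.0074 -0.0004]
top few 15
```

Request:
arm_command:
  commands:
    - [0.2,0,-0.01,0,0]
    - [0.2,0,-0.02,0,0]
    - [0.2,0,-0.03,0,0]
    - [0.2,0,-0.04,0,0]
    - [0.2,0,-0.05,0,0]
    - [0.2,0,-0.06,0,0]
    - [0.2,0,-0.07,0,0]
    - [0.2,0,-0.08,0,0]
    - [0.2,0,-0.09,0,0]
    - [0.2,0,-0.1,0,0]

```text
t: 6.13
eef_pos: [0.5767, 0.0726, 0.2147]
ee_rot: [-3.039, -0.796, 0.0]
ft_force: [0.1, -0.5, 0.5]
opening: 0.0707
finger_force: 0.0
```

```bash
python3 st.py; python3 tilt.py
```

```text
t 6.1333 tcp [0.5767 0.0726 0.2147] y yaw -60.63 s 0.0429 lat(tool x) 0.0001 z [-0.  0. -1.] F [ 0.12 -0.51  0.51] 0.07066186376013694
scene 438 med 0.0004 tilt along lean deg 13.5 side 0.0 axis at floor s,l [-0.0061 -0.0001]
top few 8
```

It has passed the balance angle and is rocking back. The near finger is there to catch it, so I'll ease it down.

Request:
arm_command:
  commands:
    - [0.2,0,-0.005,0,0]
    - [0.2,0,-0.01,0,0]
    - [0.2,0,-0.015,0,0]
    - [0.2,0,-0.02,0,0]
    - [0.2,0,-0.03,0,0]
    - [0.2,0,-0.04,0,0]
    - [0.2,0,-0.05,0,0]
    - [0.2,0,-0.06,0,0]
    - [0.2,0,-0.07,0,0]
    - [0.2,0,-0.08,0,0]

```text
t: 7.07
eef_pos: [0.5688, 0.0866, 0.2147]
ee_rot: [-3.039, -0.796, -0.0]
ft_force: [-0.5, 0.2, -0.9]
opening: 0.0705
finger_force: 0.1
```

```bash
python3 st.py; python3 tilt.py
```

```text
t 7.0667 tcp [0.5688 0.0866 0.2147] y yaw -60.63 s 0.0269 lat(tool x) 0.0002 z [ 0.  0. -1.] F [-0.49  0.24 -0.92] 0.070492097109341
scene 532 med 0.0005 tilt along lean deg 4.1 side 0.2 axis at floor s,l [-0.0058 -0.0003]
top few 7
```

Request:
arm_command:
  commands:
    - [0.2,0,-0.01,0,0]
    - [0.2,0,-0.02,0,0]
    - [0.2,0,-0.03,0,0]
    - [0.2,0,-0.04,0,0]
    - [0.2,0,-0.05,0,0]
    - [0.2,0,-0.06,0,0]
    - [0.2,0,-0.07,0,0]
    - [0.2,0,-0.08,0,0]
    - [0.2,0,-0.09,0,0]
    - [0.2,0,-0.1,0,0]

```text
t: 8.0
eef_pos: [0.5591, 0.104, 0.2148]
ee_rot: [3.039, 0.796, 0.0]
ft_force: [-0.5, -0.3, -0.0]
opening: 0.0702
finger_force: 0.0
```

Request:
arm_command:
  commands:
    - [0.2,0,-0.01,0,0]
    - [0.2,0,-0.02,0,0]
    - [0.2,0,-0.03,0,0]
    - [0.2,0,-0.04,0,0]
    - [0.2,0,-0.05,0,0]
    - [0.2,0,-0.055,0,0]
    - [0.2,0,-0.06,0,0]
    - [0.2,0,-0.06,0,0]
    - [0.2,0,-0.06,0,0]
    - [0.2,0,-0.06,0,0]

```text
t: 8.83
eef_pos: [0.5533, 0.1142, 0.2148]
ee_rot: [3.039, 0.796, 0.0]
ft_force: [-0.0, 0.5, 0.8]
opening: 0.0702
finger_force: 0.0
```

```bash
python3 st.py; python3 tilt.py;  python3 - <<'E'
from h import *
a=cap('scene')['pixels'][120:300,160:360,::-1]; b=cap('wrist')['pixels'][:,:,::-1]
a=cv2.resize(a,(400,360)); b=cv2.resize(b,(400,300)); b=cv2.copyMakeBorder(b,0,60,0,0,0)
cv2.imwrite('pics/p2.png',np.hstack([a,b]))
E
```

```text
t 8.8333 tcp [0.5533 0.1142 0.2148] y yaw -60.64 s -0.0048 lat(tool x) 0.0002 z [ 0.  0. -1.] F [-0.02  0.49  0.83] 0.07021139785902154
scene 580 med 0.0007 tilt along lean deg 0.2 side -0.3 axis at floor s,l [-0.0061  0.0006]
top few 0
```

View pics/p2.png

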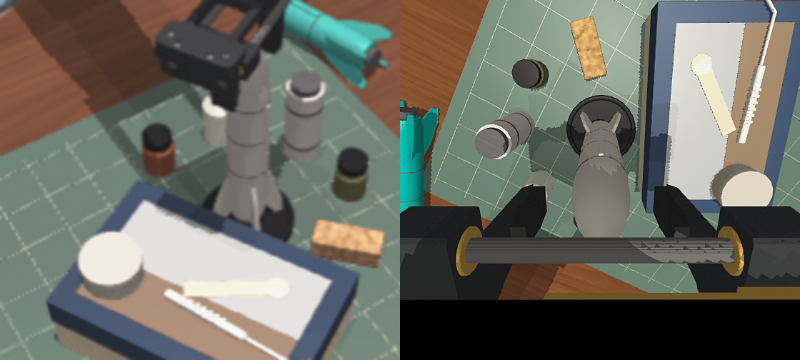

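The rocket stands upright in the base (left panel, body at 250,140), with its nose (right panel, 605,200) free between the fingers. I'll lift straight up and check that it is centred.

Request:
arm_command:
  commands:
    - [0.2,0,0,-0.03,0]
    - [0.2,0,0,-0.08,0]
    - [0.2,0,0,-0.16,0]
    - [0.2,0,0,-0.26,0]
    - [0.2,0,0,-0.36,0]
    - [0.2,0,0,-0.46,0]
    - [0.2,0,0,-0.56,0]
    - [0.2,0,0,-0.64,0]
    - [0.2,0,0,-0.7,0]
    - [0.2,0,0,-0.7,0]

```text
t: 9.87
eef_pos: [0.5545, 0.1143, 0.3587]
ee_rot: [3.037, 0.796, 0.009]
ft_force: [0.1, -0.3, 0.8]
opening: 0.0703
finger_force: 0.0
```

Request:
arm_command:
  commands:
    - [0.2,-0.05,0,0,0]
    - [0.2,-0.15,0,0,0]
    - [0.2,-0.27,0,0,0]
    - [0.2,-0.4,0,0,0]
    - [0.2,-0.53,0,0,0]
    - [0.2,-0.66,0,0,0]
    - [0.2,-0.78,0,0,0]
    - [0.2,-0.88,0,0,0]
    - [0.2,-0.95,0,0,0]
    - [0.2,-0.95,0,0,0]

```text
t: 10.7
eef_pos: [0.3852, 0.0205, 0.3534]
ee_rot: [-3.039, -0.794, 0.003]
ft_force: [0.5, -0.8, -0.2]
opening: 0.0705
finger_force: 0.0
```

```bash
python3 st.py; python3 tilt.py
python3 - <<'E'
from h import *
from scipy.optimize import least_squares
c=cap('scene'); a=c['pixels'][120:300,160:360,::-1]; t=cap('top'); b=t['pixels'][150:300,180:380,::-1]
cv2.imwrite('pics/p3.png',np.hstack([cv2.resize(a,(400,360)),cv2.resize(b,(400,360))]))
for n,k,(x0,y0,x1,y1) in [('top',t,(235,190,300,250)),('scene',c,(255,195,315,260))]:
    W=world(k);g=k['pixels'].max(2);m=np.zeros(g.shape,bool);m[y0:y1,x0:x1]=1
    m&=(g<70)&(W[...,2]>.003)&(W[...,2]<.016)&(np.hypot(W[...,0]-.5555,W[...,1]-.11)<.062)
    p=W[m][:,:2]; h=cv2.convexHull(p.astype(np.float32))[:,0]
    r=least_squares(lambda q:np.hypot(*(h-q).T)-.05,[.5555,.11],loss='cauchy',f_scale=.002);print(n,m.sum(),r.x,abs(r.fun).round(4))
E
```

```text
t 10.7 tcp [0.3852 0.0205 0.3534] y yaw -60.72 s -0.0052 lat(tool x) -0.1923 z [-0.002 -0.    -1.   ] F [ 0.53 -0.84 -0.17] 0.07046342941291035
scene 570 med 0.0006 tilt along lean deg -0.0 side 0.1 axis at floor s,l [-0.0056 -0.0003]
top 44 med 0.0002 tilt along lean deg -0.1 side -0.1 axis at floor s,l [-0.0035 -0.0009]
top 475 [0.55319741 0.11197093] [0.003  0.0015 0.0017 0.0018 0.0014 0.0013 0.0012 0.0011 0.0007 0.0008
 0.0013 0.0009 0.001  0.0012 0.0014 0.0009 0.0015 0.0014 0.0023 0.0025
 0.0017 0.0006 0.0011 0.0009 0.001  0.0007 0.0016 0.0013 0.0007 0.0015
 0.0014 0.0008 0.001  0.0013 0.0012 0.0014 0.0011 0.0016]
scene 292 [0.55639725 0.11150118] [0.0017 0.0013 0.0014 0.0005 0.     0.     0.0002 0.0007 0.0007 0.0025
 0.0033 0.0045 0.0414 0.0051]
```

View pics/p3.png

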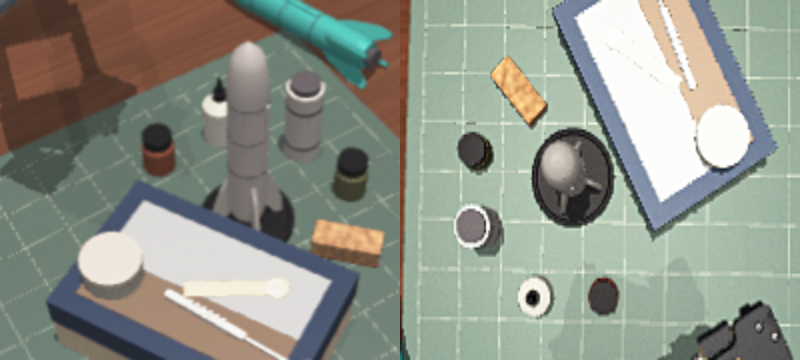

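The rocket stands free in the base (left panel 248,130; right panel 572,175). Its tilt is about 0°, it is about 2 mm from the base centre, and nothing else has moved. I'm handing in.

```bash
python3 -c "
from cell import robot; print(robot.hand_in())"
```

```text
the job is handed in; nothing more can be done
None
```

The silver rocket now stands upright and free on its four fins in the display base, about 2 mm from its centre in the top view. Nothing else looked moved in the last pictures, and I handed the job in at about 11 s; no verdict was returned.

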